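# Clear the turntable and unstack the painting kit

## Task

Get the painting bench ready for the next piece: take the finished clay finial off the modelling turntable and stand it in the middle of the wooden drying board, and take the stack apart: small tin flat in the small dish, large tin flat in the large dish, and the stepped plaster plinth, step side up, in the middle of the cleared turntable. Keep all four upright, set them down rather than dropping them, and leave the little clay lamp and the plaster mould where they are.

Things in the scene. Friction and masses are not known exactly. Their poses are not given: they have to be found in the camera images.
- finial_center (a point): terracotta finial (vase-shaped roof ornament with a pointed top), 100 mm high, round, upright, standing at the start on the turntable; foot 50 mm across; its belly is a straight band 58 mm across from 14 mm below to 12 mm above this point, where it is gripped. The point is on the axis, 50 mm above the underside. z up. About 0.2 kg.
- tin_small_center (a point): small closed steel paint tin with a pale band, upright cylinder 42 mm in diameter, 54 mm high; at the start it stands on the lid of the large tin (top of the stack). The point is its centre, 27 mm above its underside. z up. About 0.12 kg.
- tin_large_center (a point): large closed steel paint tin with a pale band, upright cylinder 60 mm in diameter, 60 mm high; at the start it stands on the plinth. The point is its centre, 30 mm above its underside. z up. About 0.25 kg.
- plinth_center (a point): white plaster plinth with a step at either end, bottom of the stack, resting on the table: lower tier 130 x 62 x 20 mm, upper tier 90 x 62 x 18 mm, 38 mm high in all; x along the 130 mm length, y across the 62 mm width (the long sides are flush over both tiers: grip there), z up. The point is its centre, 19 mm above its underside. About 0.35 kg.
- wheel_top (a point): modelling turntable, locked (does not turn or move): a grey round plate 140 mm in diameter on a stub, its top 45 mm above the table. The point is the centre of the flat top face. Target of the plinth (any heading).
- board_top (a point): drying board: pale wooden square 130 x 130 mm on two battens, its flat top 18 mm above the table; it does not move. The point is the centre of the top face. x and y along its sides. Target of the finial.
- dish_small_floor (a point): small round aluminium drip dish, fixed, 9 mm high, inside about 58 mm across, floor 4 mm thick, so its rim stands 5 mm above the inner floor. The point is the centre of the inner floor, 4 mm above the table. Target of the small tin.
- dish_large_floor (a point): large round aluminium drip dish, fixed, 9 mm high, inside about 80 mm across, floor 4 mm thick, so its rim stands 5 mm above the inner floor. The point is the centre of the inner floor, 4 mm above the table. Target of the large tin.
- lamp: small unglazed clay bowl lamp, loose, 60 mm across, 24 mm high, on the table; origin at the centre of its underside. To be left where it is.
- mould: white plaster mould block, loose, 64 x 50 x 28 mm with a round clay button on top (31 mm high in all), on the table; origin at the centre of its underside, x along the 64 mm. To be left where it is.
Not all that is in view belongs to the job. Leave any orange or pink look-alike of the part that bears dish_large_floor alone.

How it is judged:
By the outcome, as a careful person would: the job done as asked, in the order asked, and still so for the second after the job is handed in, with the robot touching nothing.
It also fails if it takes over 128 s, if anything falls off the work surface, if the arm or the gripper's body presses on something with over 40 N, if the wrist force passes 120 N, or if a joint passes its speed limit or range.

## Robot

A 6-joint arm with a two-finger parallel gripper is mounted at the origin on the work surface. World frame = base frame: x ahead of the robot, y to its left, z up, the work surface at z = 0. Lengths are in m, angles in rad, forces in N, time in s.
With the tool pointing down it reaches from about 0.35 to 0.975 m from the base axis. Payload 4.9 kg.
Tool frame: the origin (TCP) lies between the finger pads; the fingertips stand 22 mm ahead of it and the grasp point (between the pads) lies 3 mm ahead of it; z points along the fingers, y is the line along which they close (so a half turn about z gives the same grasp; the last joint's range is limited). The gripper opens to 85 mm and grips with 20 to 120 N. Pads are 22 mm wide; open, the fingers measure 114 mm over their backs; the gripper's body (76 mm by 85 mm) begins 54 mm behind the grasp point. The pads swing forward as they close: fully open they stand 13 mm farther back than shut.
Start: joints at [0.985, 0.053, 1.613, -0, 1.476, -0.119], TCP at [0.281, 0.558, 0.253] pointing down, gripper open.
Joint ranges: [-3.01, 3.01], [-1.01, 2.22], [0.06, 2.58], [-1.02, 4.17], [0.09, 2.62], [-3.14, 3.14]. Speed limits (rad/s): [2.57, 2.57, 3.14, 3.14, 3.14, 3.14].

## Interface

Orientations are given as a unit quaternion [w, x, y, z].
In Python, from plant import state, grab_frame, get_calibration, job_done, recognise, regions_of gives the robot as it stands.
- The arm moves only by the tool apply_moves, never from a script. Its argument "targets" is a list of rows, each an object with "translation": the shift along the tool's x, y, z normalised to -1 to 1, where 1 is 100 mm, a list of three; "twist": the turn about the tool's z normalised to -1 to 1, where 1 is 0.1 rad; "hand": the opening, from 0 (shut) to 1 (fully open). A call has 1 to 8 rows; each row shifts and turns the commanded pose from where the row before left it, along the tool's axes as they then stand; what a row does not reach is not made up. A row lasts 1/10 s, in which the tool goes at most 50 mm and 8.59 degrees, less where a joint would pass 70% of its speed; a pose out of reach is approached as far as the arm can. A call with a number of a shift or a turn outside -1 to 1 is refused whole. A call with a gripper value outside its range is refused whole. The fingers move at their own pace and stop on an object; the grip force is fixed at half the most. Time passes only in rows, so rows that do not move let the fingers close. It gives the time, the measured TCP pose, the force, the opening and the grip force at its end, in the units of the state.
- state(): the state, without advancing time (a new reading comes with each control period).
- grab_frame(name): name is "side" or "top"; returns the picture (400x640x3 uint8, red, green, blue); there is no depth.
- get_calibration(name): a dict with "camera_matrix" (3x3 intrinsics, pixels), "D" ([k1, k2, p1, p2, k3] as OpenCV has them; the pictures are not rectified), "pose" (4x4, takes a point from camera to world coordinates). Camera axes: x right, y up, looking along -z (the intrinsics and any distortion apply to the point x, -y, -z); pixel columns grow to the right and rows downward; lengths in m; the calibration is good to about 2 mm. A picture is of the moment at which its call begins. get_calibration takes no time and is no camera call.
- job_done(): hands the job in; it is judged then, once.
Trained networks look in the newest picture that a camera, given by its name, has taken for a name from the list of things; names that differ only in an ending like _2 or _b are one class to them, and where a whole thing is asked for, a point or a joint stands for the part that bears it (a point fixed in the world has none). Each returns a list of dicts, best first, with "score" (0 to 1); they miss things now and then, are a little off and sometimes report something else, mostly with a low value. They report only what shows in the picture. A call takes as long as a camera call. They do not tell look-alikes from the thing itself.
- recognise(camera, query): "point" ([x, y, z] in m, in world coordinates, good to about 4 mm: the middle of the surface that is visible of it).
- regions_of(camera, query): "pixels" (400x640 bool, what is visible of it).
The state is a dict: "time": time; "joint_pos": joint angles; "joint_vel": joint speeds; "joint_efforts": joint torques, N m; "tool_pos": TCP position; "tool_rot": TCP orientation; "contact_force": force on the tool from outside, world axes, zero at the start; "ft_torque": the same for the moment, N m; "gripper_width": opening from 0.0 (shut) to 1.0 (fully open); "grasp_force": force on a finger pad.
Only numpy, scipy, OpenCV 4.12 (cv2) and the standard library are available. Lean on these libraries where they do the work, as an engineer would, in place of code of your own. Each camera call takes 0.05 s, during which the arm holds its last target. There are 200 camera calls.

## Working session

There is one attempt and no reset: what is moved stays moved. The work goes in short steps, Python scripts to look and compute and a tool call to move; the robot and the scene stay as the last step left them, time stands still between calls to the robot, and variables do not carry over. Pictures are saved under pics/ and viewed, at most 14 in all, crops included, and the job is handed in when it is done.

Besides the shell and the picture viewer there is one more tool, called after "Emit:" by a JSON object that holds its "api" and its "payload". apply_moves: Moves the arm, as the interface text tells. Its arguments: {"type":"object","properties":{"targets":{"type":"array"}},"required":["targets"]}

```bash
mkdir -p pics; ls; python3 - <<'E'
from plant import *
import cv2
for c in ("side","top"):
    cv2.imwrite(f"pics/{c}0.png",grab_frame(c)[:,:,::-1])
    k=get_calibration(c);print(c,k["camera_matrix"],k["D"],k["pose"])
    for q in ["finial_center","tin_small_center","tin_large_center","plinth_center","wheel_top","board_top","dish_small_floor","dish_large_floor","lamp","mould"]:
        print(q,[(r["point"],round(r["score"],2)) for r in recognise(c,q)])
print(state())
E
```

```text
pics
side [[406.47085693   0.         311.73252931]
 [  0.         406.47085693 206.97194991]
 [  0.           0.           1.        ]] [-0.05077275  0.          0.          0.          0.        ] [[ 0.96592247  0.14495333 -0.21443486  0.26687926]
 [-0.25822807  0.48314271 -0.83659511 -1.06580359]
 [-0.01766461  0.86345912  0.50410942  0.75299414]
 [ 0.          0.          0.          1.        ]]
finial_center [([0.5038, -0.4293, 0.1062], 0.58)]
tin_small_center [([0.6548, -0.1355, 0.1363], 0.63), ([0.4897, -0.439, 0.0415], 0.3)]
tin_large_center [([0.6488, -0.1537, 0.0753], 0.6)]
plinth_center [([0.6331, -0.155, 0.0233], 0.82)]
wheel_top [([0.4891, -0.4407, 0.0421], 0.75)]
board_top [([0.4565, -0.0043, 0.0217], 0.56)]
dish_small_floor [([0.6303, 0.1412, 0.0071], 0.47)]
dish_large_floor [([0.5202, 0.368, 0.0056], 0.62), ([0.5711, 0.5029, 0.0061], 0.46), ([0.4015, 0.3607, 0.0042], 0.46)]
lamp [([0.4745, 0.2019, 0.0202], 0.42), ([0.4999, -0.4298, 0.1033], 0.15)]
mould [([0.4879, -0.2076, 0.0289], 0.86), ([0.5007, -0.4304, 0.106], 0.22)]
top [[441.5089331    0.         322.75031474]
[... 965 characters left out ...]
 9.85024039e-01,  5.27185537e-02,  1.61292669e+00,  1.04369471e-05,
        1.47601841e+00, -1.18972238e-01]), 'joint_vel': array([-1.98298710e-05,  6.01422567e-04,  1.89747493e-03,  1.38251032e-04,
       -1.06305318e-03,  6.52276880e-04]), 'joint_efforts': array([-1.77861843e-04, -3.93680048e+01, -3.70473003e+01, -1.91823551e-04,
        3.61360844e-04, -1.61065572e-05]), 'tool_pos': array([0.28123239, 0.55811408, 0.25327609]), 'tool_rot': array([-1.71290390e-05,  2.31287170e-01,  9.72885525e-01, -3.15292404e-05]), 'contact_force': array([0.22326717, 0.0626525 , 0.06167814]), 'ft_torque': array([-0.00538426, -0.03267146, -0.01615998]), 'grasp_force': 0.0, 'gripper_width': 1.00362681467214}
```

View pics/top0.png

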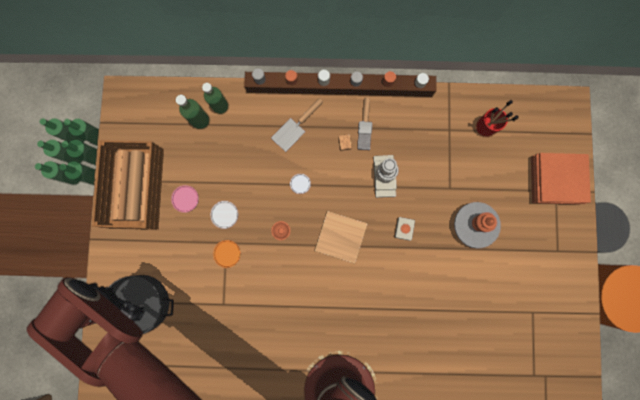

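View pics/side0.png

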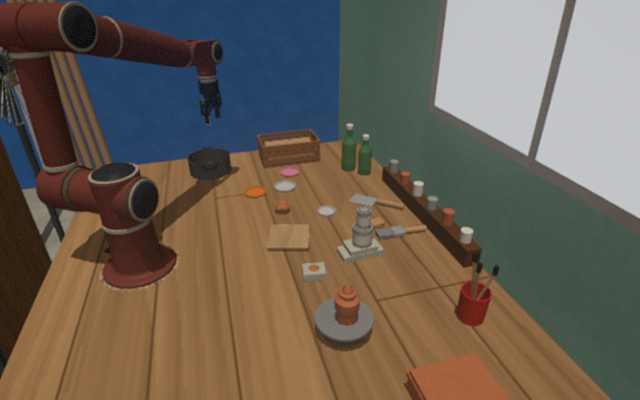

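Candidates in the top picture:
- **Large dish:** aluminium at (224,214), orange at (227,254) and pink at (185,199). I choose the aluminium one.
- **Small dish:** (300,184).
- **Finial on the turntable:** (485,222). The red pot at (492,120) and the lamp at (281,230) are the look-alikes.
- **Stack:** (386,172). The rack jars at the top are look-alikes.

Next I measure by fitting the outlines, and check the choice in one crop.

```bash
cat > h.py <<'E'
import numpy as np, cv2
from plant import *
from scipy.optimize import minimize
cal={c:get_calibration(c) for c in("side","top")}
F=np.diag([1,-1,-1.])
def proj(c,P):
    k=cal[c];T=np.linalg.inv(k["pose"]);R=F@T[:3,:3];t=F@T[:3,3]
    return cv2.projectPoints(np.float64(P).reshape(-1,3),cv2.Rodrigues(R)[0],t,k["camera_matrix"],np.float64(k["D"]))[0][:,0]
def ring(r,z,n=40):
    a=np.linspace(0,2*np.pi,n);return np.c_[r*np.cos(a),r*np.sin(a),0*a+z]
def cyl(d,h,z0=0):return np.r_[ring(d/2,z0),ring(d/2,z0+h)]
def box(a,b,h,z0=0):return np.array([[x*a/2,y*b/2,z0+z*h] for x in(-1,1) for y in(-1,1) for z in(0,1)])
S=4
def render(c,parts,p):
    m=np.zeros((400*S,640*S),np.uint8);cs,sn=np.cos(p[2]),np.sin(p[2])
    for q in parts:
        w=q@np.array([[cs,sn,0],[-sn,cs,0],[0,0,1]])+[p[0],p[1],0]
        hull=cv2.convexHull(np.float32(proj(c,w)))
        cv2.fillPoly(m,[np.int32(np.round((hull+.5)*S*16))],1,shift=4)
    return cv2.resize(m.astype(np.float32),(640,400),interpolation=cv2.INTER_AREA)
def mask(c,q,near,grab=False):
    "region whose centroid is nearest to the projection of near"
    if grab:grab_frame(c)
    rs=[r for r in regions_of(c,q) if r["pixels"].sum()>15]
    if not rs:return None
    u=proj(c,near)[0]
    r=min(rs,key=lambda r:np.hypot(*(np.argwhere(r["pixels"])[:,::-1].mean(0)-u)))
    m=r["pixels"].astype(np.float32)
    return m if np.hypot(*(np.argwhere(m)[:,::-1].mean(0)-u))<25 else None
def fit(q,parts,p0,yaw=False,cams=("top","side"),occ=None,z=.03,grab=False):
    ms={c:mask(c,q,[p0[0],p0[1],z],grab) for c in cams};out={}
    for name,cc in [(c,[c]) for c in cams]+[("both",cams)]:
        cc=[c for c in cc if ms[c] is not None]
        if not cc:continue
        def cost(v):
            p=[v[0],v[1],v[2]*10 if yaw else p0[2]];s=0
            for c in cc:
                r=render(c,parts,p)
                o=occ[c] if occ else 0
                w=1-o;r=r*w;m=ms[c]*w
                s+=np.abs(r-m).sum()/ms[c].sum()
            return s/len(cc)
        v0=[p0[0],p0[1]]+([p0[2]/10] if yaw else [])
        si=np.array([v0]+[np.add(v0,d) for d in(np.eye(len(v0))*.012)])
        r=minimize(cost,v0,method="Nelder-Mead",options=dict(initial_simplex=si,xatol=1e-4,fatol=1e-4))
        p=r.x.copy();p=[*p[:2],p[2]*10 if yaw else p0[2]]
        out[name]=p;print(q,name,np.round(p,4),"cost",round(r.fun,3))
    return out
finial=lambda z:[cyl(.05,.036,z),cyl(.058,.026,z+.036),np.r_[cyl(.05,.001,z+.062),[[0,0,z+.1]]]]
plinth=lambda z:[box(.13,.062,.02,z),box(.09,.062,.018,z+.02)]
E
python3 - <<'E'
from h import *
for c in cal: grab_frame(c)
fit("wheel_top",[cyl(.14,.012,.033)],[.5,-.4,0],z=.045)
fit("finial_center",finial(.045),[.5,-.41,0],z=.1)
fit("board_top",[box(.13,.13,.009,.009)],[.46,.005,.2],yaw=True)
fit("dish_small_floor",[cyl(.062,.009)],[.631,.14,0])
fit("dish_large_floor",[cyl(.084,.009)],[.523,.372,0])
a=fit("tin_small_center",[cyl(.042,.054,.098)],[.65,-.125,0],z=.13)["both"]
occ={c:render(c,[cyl(.045,.057,.097)],a) for c in cal}
b=fit("tin_large_center",[cyl(.06,.06,.038)],[.645,-.125,0],z=.08,occ=occ)["both"]
occ={c:np.maximum(occ[c],render(c,[cyl(.063,.063,.037)],b)) for c in cal}
fit("plinth_center",plinth(0),[.63,-.125,0],yaw=True,occ=occ)
im=grab_frame("top")[140:300,170:530,::-1]
cv2.imwrite("pics/crop.png",cv2.resize(im,None,fx=2.2,fy=2.2,interpolation=cv2.INTER_CUBIC))
E
```

```text
wheel_top top [ 0.5071 -0.4055  0.    ] cost 0.384
wheel_top side [ 0.505  -0.4164  0.    ] cost 0.477
wheel_top both [ 0.5068 -0.4085  0.    ] cost 0.465
finial_center side [ 0.5122 -0.4129  0.    ] cost 0.083
finial_center both [ 0.5122 -0.4129  0.    ] cost 0.083
board_top top [ 0.4599  0.0088 -0.2668] cost 0.043
board_top side [ 0.4614  0.0047 -0.2621] cost 0.052
board_top both [ 0.4609  0.0072 -0.2659] cost 0.057
dish_small_floor side [0.6276 0.1397 0.    ] cost 0.097
dish_small_floor both [0.6276 0.1397 0.    ] cost 0.097
dish_large_floor top [0.5222 0.3771 0.    ] cost 0.042
dish_large_floor side [0.5228 0.3774 0.    ] cost 0.057
dish_large_floor both [0.5227 0.3774 0.    ] cost 0.052
tin_small_center top [ 0.6612 -0.1207  0.    ] cost 0.061
tin_small_center side [ 0.6657 -0.1212  0.    ] cost 0.202
tin_small_center both [ 0.6627 -0.1214  0.    ] cost 0.162
tin_large_center top [ 0.6586 -0.1249  0.    ] cost 0.098
tin_large_center side [ 0.6627 -0.1201  0.    ] cost 0.079
tin_large_center both [ 0.6594 -0.1251  0.    ] cost 0.108
plinth_center top [ 0.6558 -0.1248  0.0625] cost 0.096
plinth_center side [ 0.6579 -0.1241  0.048 ] cost 0.096
plinth_center both [ 0.6564 -0.1245  0.0739] cost 0.099
```

View pics/crop.png

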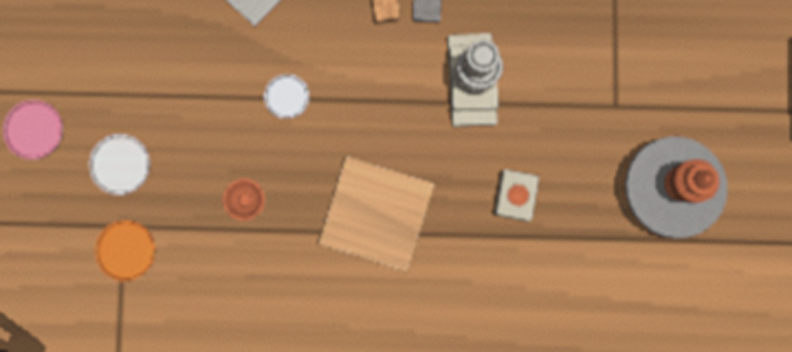

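The crop shows the aluminium large dish at crop (120,164), the small dish at (287,97), the stack at (480,65), and the finial off-centre on the turntable at (695,180). The choices hold. I turn the tool square to the world first, so that tool x = −world x and tool y = world y, then go to the finial.

Emit:
{"api": "apply_moves", "payload": {"targets": [{"translation":[0,0,0],"twist":-1,"hand":1},{"translation":[0,0,0],"twist":-1,"hand":1},{"translation":[0,0,0],"twist":-1,"hand":1},{"translation":[0,0,0],"twist":-1,"hand":1},{"translation":[0,0,0],"twist":-0.68,"hand":1},{"translation":[-0.1,-0.3,0],"twist":0,"hand":1},{"translation":[-0.11,-0.48,0],"twist":0,"hand":1},{"translation":[-0.11,-0.48,0],"twist":0,"hand":1}]}}

```text
time: 2.85
tool_pos: [0.3134, 0.431, 0.2532]
tool_rot: [0.0, -0.001, 1.0, -0.0]
contact_force: [1.3, -0.2, 0.8]
gripper_width: 1.003
grasp_force: 0.0
```

Emit:
{"api": "apply_moves", "payload": {"targets": [{"translation":[-0.11,-0.48,0],"twist":0,"hand":1},{"translation":[-0.11,-0.48,0],"twist":0,"hand":1},{"translation":[-0.11,-0.48,0],"twist":0,"hand":1},{"translation":[-0.11,-0.48,0],"twist":0,"hand":1},{"translation":[-0.11,-0.48,0],"twist":0,"hand":1},{"translation":[-0.11,-0.48,0],"twist":0,"hand":1},{"translation":[-0.11,-0.48,0],"twist":0,"hand":1},{"translation":[-0.11,-0.48,0],"twist":0,"hand":1}]}}

```text
time: 3.65
tool_pos: [0.4019, 0.0464, 0.2538]
tool_rot: [0.001, -0.001, 1.0, -0.0]
contact_force: [1.2, 0.9, 1.0]
gripper_width: 0.999
grasp_force: 0.0
```

Emit:
{"api": "apply_moves", "payload": {"targets": [{"translation":[-0.11,-0.48,0],"twist":0,"hand":1},{"translation":[-0.11,-0.48,0],"twist":0,"hand":1},{"translation":[-0.11,-0.48,0],"twist":0,"hand":1},{"translation":[-0.11,-0.48,0],"twist":0,"hand":1},{"translation":[-0.11,-0.48,0],"twist":0,"hand":1},{"translation":[-0.11,-0.48,0],"twist":0,"hand":1},{"translation":[-0.11,-0.48,0],"twist":0,"hand":1},{"translation":[-0.11,-0.48,0],"twist":0,"hand":1}]}}

```text
time: 4.45
tool_pos: [0.4904, -0.3379, 0.2533]
tool_rot: [0.0, -0.0, 1.0, -0.0]
contact_force: [0.5, 0.1, 0.2]
gripper_width: 1.001
grasp_force: 0.0
```

Emit:
{"api": "apply_moves", "payload": {"targets": [{"translation":[-0.11,-0.38,0],"twist":0,"hand":1},{"translation":[-0.11,-0.38,0],"twist":0,"hand":1},{"translation":[0,0,0],"twist":0,"hand":1},{"translation":[0,0,0.3],"twist":0,"hand":1},{"translation":[0,0,0.3],"twist":0,"hand":1},{"translation":[0,0,0.3],"twist":0,"hand":1},{"translation":[0,0,0],"twist":0,"hand":1}]}}

```text
time: 5.15
tool_pos: [0.51, -0.4085, 0.1576]
tool_rot: [-0.004, -0.001, 1.0, 0.004]
contact_force: [-0.8, 0.2, 0.0]
gripper_width: 1.002
grasp_force: 0.0
```

Emit:
{"api": "apply_moves", "payload": {"targets": [{"translation":[0,0,0.2],"twist":0,"hand":1},{"translation":[0,0,0.2],"twist":0,"hand":1},{"translation":[0,0,0.1],"twist":0,"hand":1},{"translation":[0,0,0.1],"twist":0,"hand":1},{"translation":[0,0,0.03],"twist":0,"hand":1},{"translation":[0,0,0],"twist":0,"hand":1}]}}

```text
time: 5.75
tool_pos: [0.5126, -0.4116, 0.1006]
tool_rot: [0.0, -0.001, 1.0, -0.0]
contact_force: [-0.2, 0.2, 0.3]
gripper_width: 0.998
grasp_force: 0.0
```

```bash
python3 - <<'E'
from h import *
im=grab_frame("side")[230:390,250:450,::-1]
cv2.imwrite("pics/g1.png",cv2.resize(im,None,fx=3,fy=3,interpolation=cv2.INTER_CUBIC))
print(state()["tool_pos"])
E
```

```text
[ 0.51274096 -0.4118812   0.10112309]
```

View pics/g1.png

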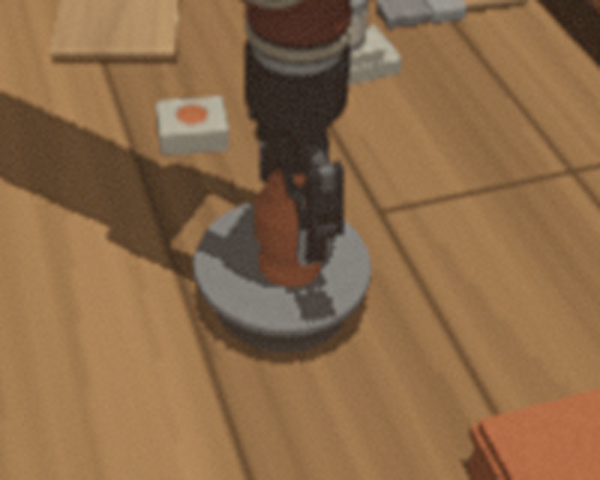

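```bash
python3 - <<'E'
from h import *
for P in ([.5126,-.458,.1],[.5126,-.462,.082],[.5126,-.4118,.145],[.5126,-.4118,.045],[.5126,-.437,.045]):
    print(P,(proj("side",P)[0]-[250,230])*3)
for c in cal: grab_frame(c)
for c in cal:
  for r in regions_of(c,"finial_center"):
    a=np.argwhere(r["pixels"]);print(c,r["score"],len(a),a.min(0),a.max(0),a.mean(0))
E
```

```text
[0.5126, -0.458, 0.1] [310.59115319 250.85770164]
[0.5126, -0.462, 0.082] [311.55680887 272.32412118]
[0.5126, -0.4118, 0.145] [291.52476351 163.67014882]
[0.5126, -0.4118, 0.045] [287.97679304 260.59624385]
[0.5126, -0.437, 0.045] [298.66729998 283.60527774]
side 0.64 498 [287 334] [325 356] [308.35140562 342.68674699]
top 0.7 293 [221 271] [239 289] [230. 280.]
```

The finial stands between the fingers, foot at crop (290,275), and the turntable is clear of the tips. I close the hand.

Emit:
{"api": "apply_moves", "payload": {"targets": [{"translation":[0,0,0],"twist":0,"hand":0.6},{"translation":[0,0,0],"twist":0,"hand":0.5},{"translation":[0,0,0],"twist":0,"hand":0.4},{"translation":[0,0,0],"twist":0,"hand":0.3},{"translation":[0,0,0],"twist":0,"hand":0.2},{"translation":[0,0,0],"twist":0,"hand":0.2},{"translation":[0,0,0],"twist":0,"hand":0.2}]}}

```text
time: 6.7
tool_pos: [0.5129, -0.4121, 0.1012]
tool_rot: [0.001, -0.001, 1.0, -0.001]
contact_force: [0.5, -1.0, 5.1]
gripper_width: 0.655
grasp_force: 64.5
```

Emit:
{"api": "apply_moves", "payload": {"targets": [{"translation":[0,0,-0.1],"twist":0,"hand":0.2},{"translation":[0,0,-0.2],"twist":0,"hand":0.2},{"translation":[0,0,-0.3],"twist":0,"hand":0.2},{"translation":[0,0,-0.3],"twist":0,"hand":0.2},{"translation":[0,0,-0.3],"twist":0,"hand":0.2},{"translation":[0,0,0],"twist":0,"hand":0.2},{"translation":[0,0,0],"twist":0,"hand":0.2}]}}

```text
time: 7.4
tool_pos: [0.5121, -0.4112, 0.2195]
tool_rot: [-0.0, -0.001, 1.0, 0.0]
contact_force: [-0.4, -0.2, -2.1]
gripper_width: 0.659
grasp_force: 64.2
```

```bash
python3 - <<'E'
from h import *
s=state();print(s["tool_pos"],s["gripper_width"],s["grasp_force"])
im=grab_frame("side")[170:330,250:450,::-1]
cv2.imwrite("pics/g2.png",cv2.resize(im,None,fx=3,fy=3,interpolation=cv2.INTER_CUBIC))
x,y,z=s["tool_pos"]
print((proj("side",[x,y,z-.055])-[250,170])*3,(proj("side",[x,y,z+.045])-[250,170])*3)
E
```

```text
[ 0.51210218 -0.41120786  0.21947274] 0.6589768815825766 64.20250110095367
[[291.34976168 323.08511946]] [[295.26030909 211.69164256]]
```

View pics/g2.png

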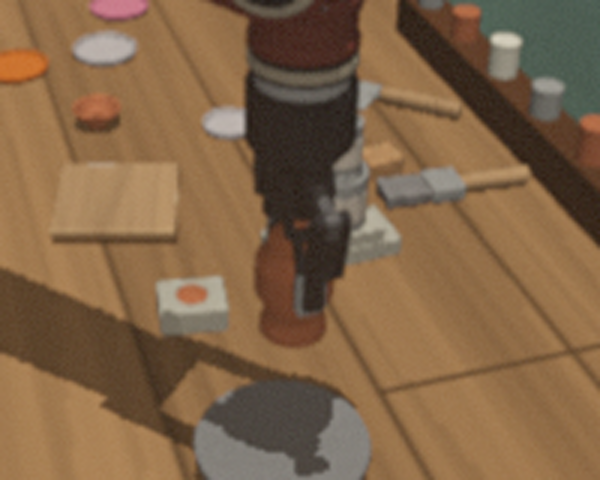

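Held firmly and upright, with the foot at crop (292,327), within about 2 mm of the tool axis. Now over to the board.

Emit:
{"api": "apply_moves", "payload": {"targets": [{"translation":[0.03,0.2,0],"twist":0,"hand":0.2},{"translation":[0.05,0.4,0],"twist":0,"hand":0.2},{"translation":[0.05,0.4,0],"twist":0,"hand":0.2},{"translation":[0.05,0.4,0],"twist":0,"hand":0.2},{"translation":[0.05,0.4,0],"twist":0,"hand":0.2},{"translation":[0.05,0.4,0],"twist":0,"hand":0.2},{"translation":[0.05,0.4,0],"twist":0,"hand":0.2},{"translation":[0.05,0.4,0],"twist":0,"hand":0.2}]}}

```text
time: 8.25
tool_pos: [0.4721, -0.1096, 0.217]
tool_rot: [-0.002, -0.0, 1.0, 0.001]
contact_force: [0.6, 0.3, -1.2]
gripper_width: 0.654
grasp_force: 64.4
```

Emit:
{"api": "apply_moves", "payload": {"targets": [{"translation":[0.05,0.4,0],"twist":0,"hand":0.2},{"translation":[0.05,0.4,0],"twist":0,"hand":0.2},{"translation":[0.03,0.28,0],"twist":0,"hand":0.2},{"translation":[0,0.1,0],"twist":0,"hand":0.2},{"translation":[0,0,0.3],"twist":0,"hand":0.2},{"translation":[0,0,0.3],"twist":0,"hand":0.2},{"translation":[0,0,0.3],"twist":0,"hand":0.2},{"translation":[0,0,0],"twist":0,"hand":0.2}]}}

```text
time: 9.05
tool_pos: [0.4562, 0.0065, 0.1236]
tool_rot: [-0.007, -0.0, 1.0, 0.001]
contact_force: [-1.1, -1.1, -2.5]
gripper_width: 0.656
grasp_force: 64.7
```

```bash
python3 - <<'E'
from h import *
s=state();print(s["tool_pos"],s["contact_force"],s["gripper_width"])
for c in cal: grab_frame(c)
fit("wheel_top",[cyl(.14,.012,.033)],[.507,-.41,0],z=.045)
E
```

```text
[0.45624033 0.00647101 0.12360838] [-1.06265416 -1.11925713 -2.45114061] 0.656249133035828
wheel_top top [ 0.5074 -0.4061  0.    ] cost 0.035
wheel_top side [ 0.5057 -0.4121  0.    ] cost 0.081
wheel_top both [ 0.507  -0.4073  0.    ] cost 0.079
```

Emit:
{"api": "apply_moves", "payload": {"targets": [{"translation":[0,0,0],"twist":0,"hand":0.2},{"translation":[0,0,0.15],"twist":0,"hand":0.2},{"translation":[0,0,0.15],"twist":0,"hand":0.2},{"translation":[0,0,0.08],"twist":0,"hand":0.2},{"translation":[0,0,0],"twist":0,"hand":0.2},{"translation":[0,0,0],"twist":0,"hand":0.2}]}}

```text
time: 9.85
tool_pos: [0.4615, 0.0062, 0.0932]
tool_rot: [0.001, -0.001, 1.0, -0.0]
contact_force: [0.6, -0.1, -1.7]
gripper_width: 0.658
grasp_force: 64.8
```

Emit:
{"api": "apply_moves", "payload": {"targets": [{"translation":[0,0,0.1],"twist":0,"hand":0.2},{"translation":[0,0,0.05],"twist":0,"hand":0.2},{"translation":[0,0,0.02],"twist":0,"hand":0.2},{"translation":[0,0,0],"twist":0,"hand":0.2},{"translation":[0,0,0],"twist":0,"hand":0.2}]}}

```text
time: 10.35
tool_pos: [0.461, 0.0063, 0.0753]
tool_rot: [0.0, -0.001, 1.0, 0.0]
contact_force: [0.2, 0.5, -2.6]
gripper_width: 0.658
grasp_force: 64.9
```

Emit:
{"api": "apply_moves", "payload": {"targets": [{"translation":[0,0,0.01],"twist":0,"hand":0.2},{"translation":[0,0,0],"twist":0,"hand":0.2},{"translation":[0,0,0.01],"twist":0,"hand":0.2},{"translation":[0,0,0],"twist":0,"hand":0.2}]}}

```text
time: 10.75
tool_pos: [0.4612, 0.0063, 0.0741]
tool_rot: [0.0, -0.001, 1.0, -0.0]
contact_force: [-3.3, 0.3, 4.5]
gripper_width: 0.658
grasp_force: 65.4
```

Emit:
{"api": "apply_moves", "payload": {"targets": [{"translation":[0,0,0],"twist":0,"hand":0.75},{"translation":[0,0,0],"twist":0,"hand":0.85},{"translation":[0,0,0],"twist":0,"hand":1},{"translation":[0,0,0],"twist":0,"hand":1},{"translation":[0,0,-0.1],"twist":0,"hand":1},{"translation":[0,0,-0.3],"twist":0,"hand":1},{"translation":[0,0,-0.5],"twist":0,"hand":1},{"translation":[0,0,-0.5],"twist":0,"hand":1}]}}

```text
time: 11.55
tool_pos: [0.4601, 0.0064, 0.2148]
tool_rot: [-0.001, -0.001, 1.0, 0.0]
contact_force: [0.4, 0.2, -0.5]
gripper_width: 0.998
grasp_force: 0.0
```

Emit:
{"api": "apply_moves", "payload": {"targets": [{"translation":[0,0,-0.3],"twist":0,"hand":1},{"translation":[-0.2,0.2,0],"twist":0,"hand":1},{"translation":[-0.2,0.4,0],"twist":0,"hand":1},{"translation":[0,0.5,0],"twist":0,"hand":1},{"translation":[0,0.4,0],"twist":0,"hand":1},{"translation":[0,0,0],"twist":0,"hand":1}]}}

```text
time: 12.15
tool_pos: [0.5004, 0.1602, 0.2441]
tool_rot: [0.0, -0.003, 1.0, 0.001]
contact_force: [-0.0, -0.4, 0.4]
gripper_width: 1.001
grasp_force: 0.0
```

```bash
python3 - <<'E'
from h import *
s=state();print(s["tool_pos"],s["contact_force"],s["gripper_width"])
for c in cal: grab_frame(c)
fit("finial_center",finial(.018),[.461,.007,0],z=.07)
fit("tin_small_center",[cyl(.042,.054,.098)],[.66,-.121,0],z=.13)
fit("dish_small_floor",[cyl(.062,.009)],[.629,.14,0])
cv2.imwrite("pics/s2.png",grab_frame("side")[:,:,::-1])
E
```

```text
[0.50037175 0.160221   0.2441031 ] [-0.03799858 -0.44975224  0.38629496] 1.0005720978137314
finial_center top [0.4601 0.0091 0.    ] cost 0.058
finial_center side [0.4611 0.0104 0.    ] cost 0.082
finial_center both [0.4608 0.0093 0.    ] cost 0.075
tin_small_center top [ 0.6615 -0.1204  0.    ] cost 0.232
tin_small_center side [ 0.664  -0.1191  0.    ] cost 0.108
tin_small_center both [ 0.6637 -0.1204  0.    ] cost 0.175
dish_small_floor top [0.6276 0.139  0.    ] cost 0.429
dish_small_floor side [0.6271 0.1431 0.    ] cost 0.08
dish_small_floor both [0.6272 0.14   0.    ] cost 0.276
```

View pics/s2.png

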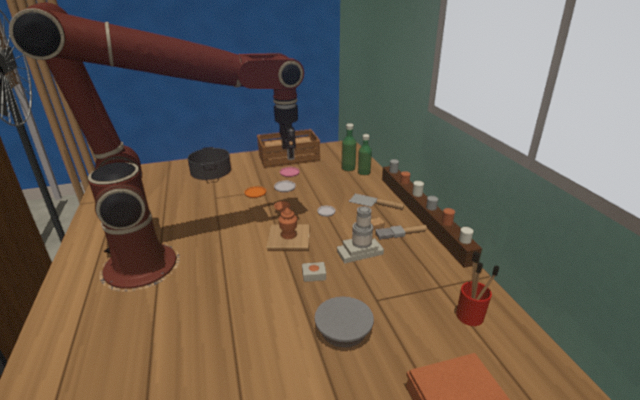

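The finial stands upright on the board at (288,225). The stack at (362,232) is undisturbed. Now the small tin.

Emit:
{"api": "apply_moves", "payload": {"targets": [{"translation":[-0.23,-0.4,0],"twist":0,"hand":1},{"translation":[-0.23,-0.4,0],"twist":0,"hand":1},{"translation":[-0.23,-0.4,0],"twist":0,"hand":1},{"translation":[-0.23,-0.4,0],"twist":0,"hand":1},{"translation":[-0.23,-0.4,0],"twist":0,"hand":1},{"translation":[-0.23,-0.4,0],"twist":0,"hand":1},{"translation":[-0.24,-0.4,0],"twist":0,"hand":1},{"translation":[0,0,0],"twist":0,"hand":1}]}}

```text
time: 13.4
tool_pos: [0.6643, -0.1291, 0.2423]
tool_rot: [-0.0, 0.002, 1.0, -0.001]
contact_force: [0.3, -0.0, 0.2]
gripper_width: 1.002
grasp_force: 0.0
```

Emit:
{"api": "apply_moves", "payload": {"targets": [{"translation":[0,0,0.3],"twist":0,"hand":1},{"translation":[0,0,0.3],"twist":0,"hand":1},{"translation":[0,0,0.2],"twist":0,"hand":1},{"translation":[0,0,0.2],"twist":0,"hand":1},{"translation":[0,0,0.08],"twist":0,"hand":1},{"translation":[0,0,0],"twist":0,"hand":1},{"translation":[0,0,0],"twist":0,"hand":1}]}}

```text
time: 14.1
tool_pos: [0.6635, -0.1236, 0.1364]
tool_rot: [0.001, -0.001, 1.0, -0.0]
contact_force: [0.4, -1.0, -0.0]
gripper_width: 1.001
grasp_force: 0.0
```

```bash
python3 - <<'E'
from h import *
s=state();print(s["tool_pos"],s["contact_force"],s["gripper_width"])
im=grab_frame("side")[170:290,290:440,::-1]
cv2.imwrite("pics/g3.png",cv2.resize(im,None,fx=4,fy=4,interpolation=cv2.INTER_CUBIC))
grab_frame("top");fit("dish_small_floor",[cyl(.062,.009)],[.628,.14,0])
E
```

```text
[ 0.66350583 -0.1235594   0.1364241 ] [ 0.35817158 -0.95003783 -0.0336561 ] 1.0006968487038748
dish_small_floor top [0.6247 0.1397 0.    ] cost 0.155
dish_small_floor side [0.628  0.1423 0.    ] cost 0.072
dish_small_floor both [0.6268 0.1408 0.    ] cost 0.13
```

View pics/g3.png

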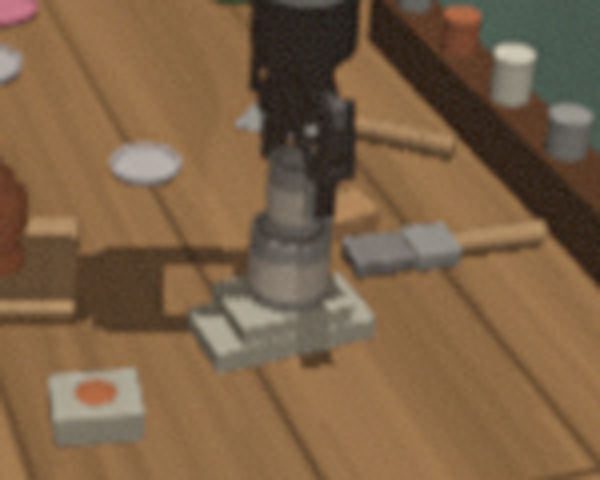

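The small tin at crop (292,190) is between the fingers and its lid clears the hand. I close and lift.

Emit:
{"api": "apply_moves", "payload": {"targets": [{"translation":[0,0.02,0],"twist":0,"hand":0.7},{"translation":[0,0,0],"twist":0,"hand":0.55},{"translation":[0,0,0],"twist":0,"hand":0.5},{"translation":[0,0,0],"twist":0,"hand":0.4},{"translation":[0,0,0],"twist":0,"hand":0.3},{"translation":[0,0,0],"twist":0,"hand":0.1},{"translation":[0,0,0],"twist":0,"hand":0.1},{"translation":[0,0,0],"twist":0,"hand":0.1}]}}

```text
time: 15.1
tool_pos: [0.6633, -0.1216, 0.1357]
tool_rot: [0.0, -0.001, 1.0, -0.0]
contact_force: [0.4, -0.8, 3.8]
gripper_width: 0.478
grasp_force: 60.5
```

Emit:
{"api": "apply_moves", "payload": {"targets": [{"translation":[0,0,-0.05],"twist":0,"hand":0.1},{"translation":[0,0,-0.1],"twist":0,"hand":0.1},{"translation":[0,0,-0.3],"twist":0,"hand":0.1},{"translation":[0,0,-0.3],"twist":0,"hand":0.1},{"translation":[0,0,0],"twist":0,"hand":0.1},{"translation":[0,0,0],"twist":0,"hand":0.1}]}}

```text
time: 15.7
tool_pos: [0.6634, -0.1214, 0.2114]
tool_rot: [0.001, -0.001, 1.0, -0.0]
contact_force: [-0.6, -0.0, -1.7]
gripper_width: 0.482
grasp_force: 60.7
```

Emit:
{"api": "apply_moves", "payload": {"targets": [{"translation":[0.04,0.26,0],"twist":0,"hand":0.1},{"translation":[0.06,0.4,0],"twist":0,"hand":0.1},{"translation":[0.06,0.4,0],"twist":0,"hand":0.1},{"translation":[0.06,0.4,0],"twist":0,"hand":0.1},{"translation":[0.06,0.4,0],"twist":0,"hand":0.1},{"translation":[0.06,0.4,0],"twist":0,"hand":0.1},{"translation":[0.02,0.26,0],"twist":0,"hand":0.1},{"translation":[0,0.1,0],"twist":0,"hand":0.1}]}}

```text
time: 16.5
tool_pos: [0.625, 0.1429, 0.2078]
tool_rot: [-0.002, -0.002, 1.0, 0.0]
contact_force: [1.0, -1.0, -1.2]
gripper_width: 0.476
grasp_force: 60.9
```

Emit:
{"api": "apply_moves", "payload": {"targets": [{"translation":[0,0,0.2],"twist":0,"hand":0.1},{"translation":[0,0,0.3],"twist":0,"hand":0.1},{"translation":[0,0,0.3],"twist":0,"hand":0.1},{"translation":[0,0,0.3],"twist":0,"hand":0.1},{"translation":[0,0,0.2],"twist":0,"hand":0.1},{"translation":[0,0,0.1],"twist":0,"hand":0.1},{"translation":[0,0,0],"twist":0,"hand":0.1},{"translation":[0,0,0],"twist":0,"hand":0.1}]}}

```text
time: 17.3
tool_pos: [0.6273, 0.1402, 0.0709]
tool_rot: [0.0, -0.0, 1.0, -0.0]
contact_force: [0.4, -0.0, -0.9]
gripper_width: 0.478
grasp_force: 60.9
```

```bash
python3 - <<'E'
from h import *
s=state();print(s["tool_pos"],s["contact_force"],s["gripper_width"])
im=grab_frame("side")[150:250,270:395,::-1]
cv2.imwrite("pics/g4.png",cv2.resize(im,None,fx=5,fy=5,interpolation=cv2.INTER_CUBIC))
x,y,z=s["tool_pos"];print((proj("side",[[x,y,z-.038],[.627,.141,.004]])-[270,150])*5)
E
```

```text
[0.62728619 0.14019851 0.07087089] [ 0.36523705 -0.00451951 -0.8568774 ] 0.4777600334385054
[[277.96597801 266.46713231]
 [277.28542534 300.77278992]]
```

View pics/g4.png

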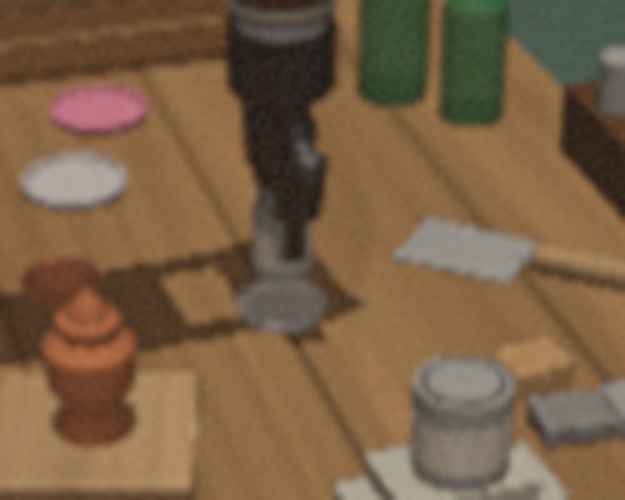

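The tin hangs upright over the dish: tin foot at crop (282,268), dish centre at (282,302), directly below it. I lower it.

Emit:
{"api": "apply_moves", "payload": {"targets": [{"translation":[0,0,0.12],"twist":0,"hand":0.1},{"translation":[0,0,0.1],"twist":0,"hand":0.1},{"translation":[0,0,0.05],"twist":0,"hand":0.1},{"translation":[0,0,0],"twist":0,"hand":0.1},{"translation":[0,0,0.02],"twist":0,"hand":0.1},{"translation":[0,0,0],"twist":0,"hand":0.1},{"translation":[0,0,0],"twist":0,"hand":0.1}]}}

```text
time: 18.05
tool_pos: [0.627, 0.1406, 0.0417]
tool_rot: [0.0, -0.001, 1.0, 0.0]
contact_force: [-0.8, -0.4, 1.7]
gripper_width: 0.481
grasp_force: 60.6
```

Emit:
{"api": "apply_moves", "payload": {"targets": [{"translation":[0,0,0.01],"twist":0,"hand":0.1},{"translation":[0,0,0],"twist":0,"hand":0.1}]}}

```text
time: 18.25
tool_pos: [0.627, 0.1406, 0.0417]
tool_rot: [0.0, -0.001, 1.0, -0.0]
contact_force: [-3.0, -0.2, 5.9]
gripper_width: 0.482
grasp_force: 61.4
```

Emit:
{"api": "apply_moves", "payload": {"targets": [{"translation":[0,0,0],"twist":0,"hand":0.6},{"translation":[0,0,0],"twist":0,"hand":0.75},{"translation":[0,0,0],"twist":0,"hand":0.9},{"translation":[0,0,0],"twist":0,"hand":1},{"translation":[0,0,-0.1],"twist":0,"hand":1},{"translation":[0,0,-0.3],"twist":0,"hand":1},{"translation":[0,0,-0.5],"twist":0,"hand":1},{"translation":[0,0,-0.5],"twist":0,"hand":1}]}}

```text
time: 19.05
tool_pos: [0.626, 0.1404, 0.1814]
tool_rot: [-0.001, -0.001, 1.0, -0.0]
contact_force: [0.9, -0.4, -0.4]
gripper_width: 0.998
grasp_force: 0.0
```

Emit:
{"api": "apply_moves", "payload": {"targets": [{"translation":[0.1,0.2,-0.1],"twist":0,"hand":1},{"translation":[0.2,0.4,0],"twist":0,"hand":1},{"translation":[0.2,0.4,0],"twist":0,"hand":1},{"translation":[0.1,0.4,0],"twist":0,"hand":1},{"translation":[0,0.2,0],"twist":0,"hand":1},{"translation":[0,0,0],"twist":0,"hand":1}]}}

```text
time: 19.65
tool_pos: [0.5664, 0.3026, 0.191]
tool_rot: [0.001, -0.002, 1.0, 0.0]
contact_force: [-0.1, -0.8, -0.4]
gripper_width: 0.999
grasp_force: 0.0
```

```bash
python3 - <<'E'
from h import *
s=state();print(s["tool_pos"],s["contact_force"],s["gripper_width"])
for c in cal: grab_frame(c)
fit("tin_small_center",[cyl(.042,.054,.004)],[.627,.141,0],z=.03)
fit("tin_large_center",[cyl(.06,.06,.038)],[.66,-.123,0],z=.08)
E
```

```text
[0.56637329 0.30263217 0.19103516] [-0.13288188 -0.84649516 -0.43974629] 0.9991611735257667
tin_small_center top [0.625  0.1424 0.    ] cost 0.248
tin_small_center side [0.6288 0.1487 0.    ] cost 0.127
tin_small_center both [0.6274 0.144  0.    ] cost 0.193
tin_large_center top [ 0.6602 -0.1251  0.    ] cost 0.14
tin_large_center side [ 0.6616 -0.1227  0.    ] cost 0.186
tin_large_center both [ 0.6596 -0.1238  0.    ] cost 0.161
```

Emit:
{"api": "apply_moves", "payload": {"targets": [{"translation":[-0.05,-0.2,0],"twist":0,"hand":1},{"translation":[-0.09,-0.4,0],"twist":0,"hand":1},{"translation":[-0.09,-0.4,0],"twist":0,"hand":1},{"translation":[-0.09,-0.4,0],"twist":0,"hand":1},{"translation":[-0.09,-0.4,0],"twist":0,"hand":1},{"translation":[-0.09,-0.4,0],"twist":0,"hand":1},{"translation":[-0.09,-0.4,0],"twist":0,"hand":1},{"translation":[-0.09,-0.4,0],"twist":0,"hand":1}]}}

```text
time: 20.75
tool_pos: [0.6349, -0.0023, 0.1904]
tool_rot: [0.0, 0.0, 1.0, -0.0]
contact_force: [0.5, -0.0, -1.2]
gripper_width: 0.999
grasp_force: 0.0
```

Emit:
{"api": "apply_moves", "payload": {"targets": [{"translation":[-0.09,-0.4,0],"twist":0,"hand":1},{"translation":[-0.09,-0.4,0],"twist":0,"hand":1},{"translation":[-0.08,-0.4,0],"twist":0,"hand":1},{"translation":[0,-0.02,0],"twist":0,"hand":1},{"translation":[0,0,0],"twist":0,"hand":1},{"translation":[0,0,0],"twist":0,"hand":1}]}}

```text
time: 21.35
tool_pos: [0.6607, -0.1211, 0.1901]
tool_rot: [-0.0, -0.001, 1.0, 0.0]
contact_force: [-0.3, 0.1, -0.2]
gripper_width: 0.998
grasp_force: 0.0
```

Emit:
{"api": "apply_moves", "payload": {"targets": [{"translation":[0,-0.02,0.3],"twist":0,"hand":1},{"translation":[0,0,0.3],"twist":0,"hand":1},{"translation":[0,0,0.2],"twist":0,"hand":1},{"translation":[0,0,0.2],"twist":0,"hand":1},{"translation":[0,0,0.1],"twist":0,"hand":1},{"translation":[0,0,0],"twist":0,"hand":1},{"translation":[0,0,0],"twist":0,"hand":1}]}}

```text
time: 22.05
tool_pos: [0.6615, -0.1229, 0.0812]
tool_rot: [0.001, -0.001, 1.0, -0.0]
contact_force: [0.4, -0.3, -0.2]
gripper_width: 1.003
grasp_force: 0.0
```

Emit:
{"api": "apply_moves", "payload": {"targets": [{"translation":[0,0,0],"twist":0,"hand":0.8},{"translation":[0,0,0],"twist":0,"hand":0.7},{"translation":[0,0,0],"twist":0,"hand":0.6},{"translation":[0,0,0],"twist":0,"hand":0.4},{"translation":[0,0,0],"twist":0,"hand":0.2},{"translation":[0,0,0],"twist":0,"hand":0.2},{"translation":[0,0,0],"twist":0,"hand":0.2}]}}

```text
time: 22.75
tool_pos: [0.6624, -0.1244, 0.0827]
tool_rot: [0.002, -0.0, 1.0, -0.001]
contact_force: [-0.5, -2.4, 5.9]
gripper_width: 0.687
grasp_force: 65.2
```

Emit:
{"api": "apply_moves", "payload": {"targets": [{"translation":[0,0,-0.05],"twist":0,"hand":0.2},{"translation":[0,0,-0.1],"twist":0,"hand":0.2},{"translation":[0,0,-0.3],"twist":0,"hand":0.2},{"translation":[0,0,-0.3],"twist":0,"hand":0.2},{"translation":[0,0,-0.3],"twist":0,"hand":0.2},{"translation":[0,0,0],"twist":0,"hand":0.2},{"translation":[0,0,0],"twist":0,"hand":0.2}]}}

```text
time: 23.45
tool_pos: [0.661, -0.1232, 0.1852]
tool_rot: [0.0, -0.001, 1.0, 0.0]
contact_force: [-0.4, 0.5, -2.6]
gripper_width: 0.685
grasp_force: 65.2
```

Emit:
{"api": "apply_moves", "payload": {"targets": [{"translation":[0.05,0.2,0],"twist":0,"hand":0.2},{"translation":[0.11,0.4,0],"twist":0,"hand":0.2},{"translation":[0.11,0.4,0],"twist":0,"hand":0.2},{"translation":[0.11,0.4,0],"twist":0,"hand":0.2},{"translation":[0.11,0.4,0],"twist":0,"hand":0.2},{"translation":[0.11,0.4,0],"twist":0,"hand":0.2},{"translation":[0.11,0.4,0],"twist":0,"hand":0.2},{"translation":[0.11,0.4,0],"twist":0,"hand":0.2}]}}

```text
time: 24.25
tool_pos: [0.5759, 0.1785, 0.1821]
tool_rot: [-0.003, -0.001, 1.0, -0.0]
contact_force: [0.6, -0.4, -1.7]
gripper_width: 0.69
grasp_force: 65.4
```

Emit:
{"api": "apply_moves", "payload": {"targets": [{"translation":[0.11,0.4,0],"twist":0,"hand":0.2},{"translation":[0.11,0.4,0],"twist":0,"hand":0.2},{"translation":[0.11,0.4,0],"twist":0,"hand":0.2},{"translation":[0.11,0.4,0],"twist":0,"hand":0.2},{"translation":[0.11,0.3,0],"twist":0,"hand":0.2},{"translation":[0.01,0.1,0],"twist":0,"hand":0.2},{"translation":[0,0,0],"twist":0,"hand":0.2},{"translation":[0,0,0],"twist":0,"hand":0.2}]}}

```text
time: 25.05
tool_pos: [0.5218, 0.3755, 0.1836]
tool_rot: [-0.001, -0.001, 1.0, -0.001]
contact_force: [-0.0, 1.0, -3.0]
gripper_width: 0.684
grasp_force: 65.5
```

```bash
python3 - <<'E'
from h import *
s=state();print(s["tool_pos"],s["contact_force"],s["gripper_width"])
for c in cal: grab_frame(c)
fit("tin_small_center",[cyl(.042,.054,.004)],[.627,.141,0],z=.03)
fit("plinth_center",plinth(0),[.656,-.125,0.06],yaw=True)
fit("dish_large_floor",[cyl(.084,.009)],[.523,.377,0],cams=("side",))
E
```

```text
[0.52182914 0.37553286 0.18362688] [-0.03392924  1.04633761 -2.95477228] 0.6841632988068692
tin_small_center side [0.6286 0.146  0.    ] cost 0.087
tin_small_center both [0.6286 0.146  0.    ] cost 0.087
plinth_center top [ 0.6535 -0.124   0.0902] cost 0.075
plinth_center side [ 0.6563 -0.1264  0.0918] cost 0.047
plinth_center both [ 0.6556 -0.1248  0.0791] cost 0.068
dish_large_floor side [0.5228 0.3768 0.    ] cost 0.065
dish_large_floor both [0.5228 0.3768 0.    ] cost 0.065
```

Emit:
{"api": "apply_moves", "payload": {"targets": [{"translation":[-0.01,0.01,0.2],"twist":0,"hand":0.2},{"translation":[0,0,0.3],"twist":0,"hand":0.2},{"translation":[0,0,0.3],"twist":0,"hand":0.2},{"translation":[0,0,0.2],"twist":0,"hand":0.2},{"translation":[0,0,0.1],"twist":0,"hand":0.2},{"translation":[0,0,0.1],"twist":0,"hand":0.2},{"translation":[0,0,0],"twist":0,"hand":0.2},{"translation":[0,0,0],"twist":0,"hand":0.2}]}}

```text
time: 26.2
tool_pos: [0.5242, 0.3777, 0.0664]
tool_rot: [0.001, -0.001, 1.0, 0.0]
contact_force: [1.0, -0.3, -2.1]
gripper_width: 0.685
grasp_force: 65.5
```

Emit:
{"api": "apply_moves", "payload": {"targets": [{"translation":[0,0,0.05],"twist":0,"hand":0.2},{"translation":[0,0,0.05],"twist":0,"hand":0.2},{"translation":[0,0,0.02],"twist":0,"hand":0.2},{"translation":[0,0,0],"twist":0,"hand":0.2},{"translation":[0,0,0],"twist":0,"hand":0.2}]}}

```text
time: 26.7
tool_pos: [0.5234, 0.3774, 0.0533]
tool_rot: [-0.0, -0.001, 1.0, -0.0]
contact_force: [-0.4, 0.5, -2.2]
gripper_width: 0.69
grasp_force: 65.5
```

Emit:
{"api": "apply_moves", "payload": {"targets": [{"translation":[0,0,0.03],"twist":0,"hand":0.2},{"translation":[0,0,0.02],"twist":0,"hand":0.2},{"translation":[0,0,0.01],"twist":0,"hand":0.2},{"translation":[0,0,0],"twist":0,"hand":0.2},{"translation":[0,0,0],"twist":0,"hand":0.2}]}}

```text
time: 27.2
tool_pos: [0.5236, 0.3775, 0.0487]
tool_rot: [-0.0, -0.001, 1.0, -0.0]
contact_force: [-4.1, -2.2, 5.1]
gripper_width: 0.694
grasp_force: 66.4
```

Contact came at the height of the dish floor, as expected. I release it.

Emit:
{"api": "apply_moves", "payload": {"targets": [{"translation":[0,0,0],"twist":0,"hand":0.75},{"translation":[0,0,0],"twist":0,"hand":0.85},{"translation":[0,0,0],"twist":0,"hand":1},{"translation":[0,0,0],"twist":0,"hand":1},{"translation":[0,0,-0.1],"twist":0,"hand":1},{"translation":[0,0,-0.3],"twist":0,"hand":1},{"translation":[0,0,-0.5],"twist":0,"hand":1},{"translation":[0,0,-0.3],"twist":0,"hand":1}]}}

```text
time: 28.0
tool_pos: [0.5247, 0.3781, 0.1719]
tool_rot: [0.002, -0.001, 1.0, 0.001]
contact_force: [0.7, 0.4, 0.5]
gripper_width: 0.996
grasp_force: 0.0
```

Emit:
{"api": "apply_moves", "payload": {"targets": [{"translation":[-0.05,-0.2,0],"twist":0,"hand":1},{"translation":[-0.1,-0.4,0],"twist":0,"hand":1},{"translation":[-0.1,-0.4,0],"twist":0,"hand":1},{"translation":[-0.1,-0.4,0],"twist":0,"hand":1},{"translation":[-0.1,-0.4,0],"twist":0,"hand":1},{"translation":[-0.1,-0.4,0],"twist":0,"hand":1},{"translation":[-0.1,-0.4,0],"twist":0,"hand":1},{"translation":[-0.1,-0.4,0],"twist":0,"hand":1}]}}

```text
time: 28.8
tool_pos: [0.5992, 0.0759, 0.1684]
tool_rot: [0.001, -0.001, 1.0, 0.0]
contact_force: [0.7, 0.3, 0.5]
gripper_width: 0.997
grasp_force: 0.0
```

```bash
python3 - <<'E'
from h import *
s=state();print(s["tool_pos"],s["contact_force"],s["gripper_width"])
for c in cal: grab_frame(c)
fit("tin_large_center",[cyl(.06,.06,.004)],[.523,.377,0],z=.03)
fit("plinth_center",plinth(0),[.656,-.125,0.08],yaw=True)
cv2.imwrite("pics/s3.png",grab_frame("side")[:,:,::-1])
E
```

```text
[0.59924669 0.07586658 0.16835675] [0.67212966 0.31758719 0.51489687] 0.9969106147979551
tin_large_center top [0.5201 0.3818 0.    ] cost 0.06
tin_large_center side [0.5228 0.3806 0.    ] cost 0.063
tin_large_center both [0.5217 0.3812 0.    ] cost 0.075
plinth_center top [ 0.6551 -0.1241  0.0678] cost 0.038
plinth_center side [ 0.6557 -0.1255  0.0692] cost 0.05
plinth_center both [ 0.6555 -0.1245  0.0579] cost 0.048
```

View pics/s3.png

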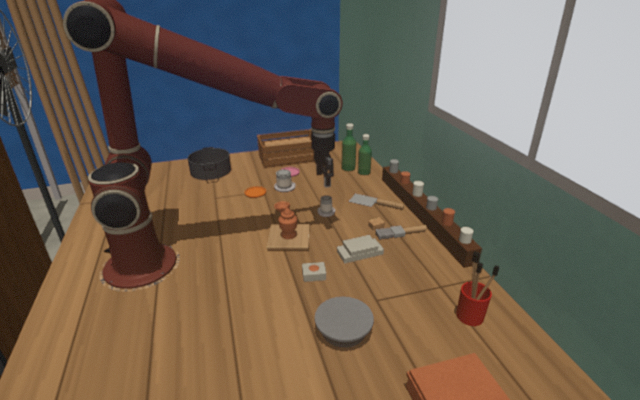

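Both tins stand in their aluminium dishes, large at (284,182) and small at (326,208). The lamp and the mould are untouched. Now the plinth.

Emit:
{"api": "apply_moves", "payload": {"targets": [{"translation":[-0.1,-0.4,0],"twist":0,"hand":1},{"translation":[-0.1,-0.4,0],"twist":0,"hand":1},{"translation":[-0.1,-0.4,0],"twist":0,"hand":1},{"translation":[-0.1,-0.4,0],"twist":0,"hand":1},{"translation":[-0.1,-0.3,0],"twist":0,"hand":1},{"translation":[-0.06,-0.1,0],"twist":0,"hand":1},{"translation":[0,0,0],"twist":-0.68,"hand":1},{"translation":[0,0,0],"twist":0,"hand":1}]}}

```text
time: 29.95
tool_pos: [0.6553, -0.1211, 0.1671]
tool_rot: [-0.0, -0.035, 0.999, 0.0]
contact_force: [0.1, -0.4, -0.7]
gripper_width: 0.997
grasp_force: 0.0
```

Emit:
{"api": "apply_moves", "payload": {"targets": [{"translation":[0,0,0.3],"twist":0,"hand":1},{"translation":[0,0,0.3],"twist":0,"hand":1},{"translation":[0,0,0.2],"twist":0,"hand":1},{"translation":[0,0,0],"twist":0,"hand":1},{"translation":[0,0,0],"twist":0,"hand":1}]}}

```text
time: 30.45
tool_pos: [0.6551, -0.1212, 0.0874]
tool_rot: [-0.0, -0.035, 0.999, 0.0]
contact_force: [1.3, 0.4, 0.3]
gripper_width: 1.0
grasp_force: 0.0
```

Emit:
{"api": "apply_moves", "payload": {"targets": [{"translation":[0,-0.03,0.2],"twist":0,"hand":1},{"translation":[0,0,0.2],"twist":0,"hand":1},{"translation":[0,0,0.1],"twist":0,"hand":1},{"translation":[0,0,0.06],"twist":0,"hand":1},{"translation":[0,0,0],"twist":0,"hand":1},{"translation":[0,0,0],"twist":0,"hand":1}]}}

```text
time: 31.05
tool_pos: [0.6561, -0.1255, 0.0325]
tool_rot: [0.001, -0.035, 0.999, -0.0]
contact_force: [0.2, 0.0, 0.9]
gripper_width: 1.0
grasp_force: 0.0
```

Emit:
{"api": "apply_moves", "payload": {"targets": [{"translation":[0,0,0],"twist":0,"hand":0.8},{"translation":[0,0,0],"twist":0,"hand":0.7},{"translation":[0,0,0],"twist":0,"hand":0.6},{"translation":[0,0,0],"twist":0,"hand":0.4},{"translation":[0,0,0],"twist":0,"hand":0.2},{"translation":[0,0,0],"twist":0,"hand":0.2},{"translation":[0,0,0],"twist":0,"hand":0.2}]}}

```text
time: 31.75
tool_pos: [0.6563, -0.1259, 0.0329]
tool_rot: [0.001, -0.035, 0.999, -0.001]
contact_force: [-0.3, -0.7, 4.7]
gripper_width: 0.711
grasp_force: 68.6
```

Emit:
{"api": "apply_moves", "payload": {"targets": [{"translation":[0,0,-0.05],"twist":0,"hand":0.2},{"translation":[0,0,-0.1],"twist":0,"hand":0.2},{"translation":[0,0,-0.3],"twist":0,"hand":0.2},{"translation":[0,0,-0.4],"twist":0,"hand":0.2},{"translation":[0,0,-0.4],"twist":0,"hand":0.2},{"translation":[0,0,0],"twist":0,"hand":0.2},{"translation":[0,0,0],"twist":0,"hand":0.2}]}}

```text
time: 32.45
tool_pos: [0.6556, -0.1254, 0.1574]
tool_rot: [0.001, -0.035, 0.999, -0.0]
contact_force: [-1.1, -0.9, -3.5]
gripper_width: 0.713
grasp_force: 67.9
```

```bash
python3 - <<'E'
from h import *
s=state();print(s["tool_pos"],s["contact_force"],s["gripper_width"])
for c in cal: grab_frame(c)
im=grab_frame("side")[140:280,290:440,::-1]
cv2.imwrite("pics/g5.png",cv2.resize(im,None,fx=4,fy=4,interpolation=cv2.INTER_CUBIC))
x,y,z=s["tool_pos"]
fit("plinth_center",plinth(z-.031),[x,y,0.07],yaw=True,z=z)
E
```

```text
[ 0.6555638  -0.12542503  0.1573523 ] [-1.08760838 -0.90597623 -3.52019144] 0.7132776994572565
plinth_center top [ 0.6701 -0.1555 -0.6223] cost 5.039
plinth_center side [ 0.6504 -0.1325  0.024 ] cost 0.313
plinth_center both [ 0.6514 -0.1283 -0.0258] cost 2.863
```

View pics/g5.png

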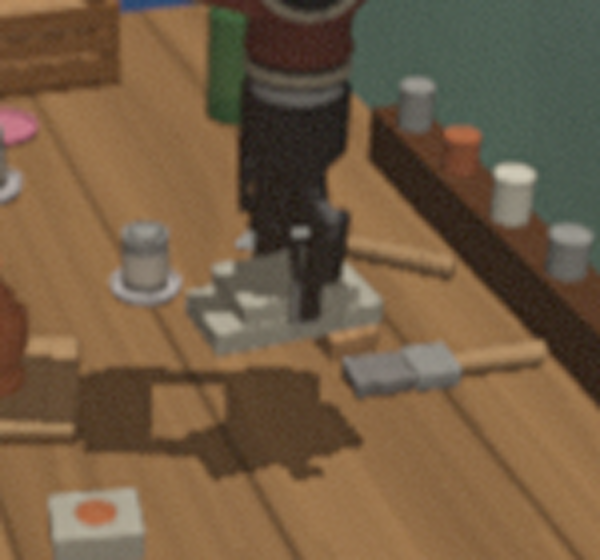

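The plinth is held level, step side up, at crop (285,300). Now to the turntable.

Emit:
{"api": "apply_moves", "payload": {"targets": [{"translation":[0.1,-0.16,0],"twist":0,"hand":0.2},{"translation":[0.2,-0.32,0],"twist":0,"hand":0.2},{"translation":[0.24,-0.4,0],"twist":0,"hand":0.2},{"translation":[0.24,-0.4,0],"twist":0,"hand":0.2},{"translation":[0.24,-0.4,0],"twist":0,"hand":0.2},{"translation":[0.24,-0.4,0],"twist":0,"hand":0.2},{"translation":[0.24,-0.4,0],"twist":0,"hand":0.2},{"translation":[0.18,-0.24,0],"twist":0,"hand":0.2}]}}

```text
time: 33.5
tool_pos: [0.5038, -0.4117, 0.1556]
tool_rot: [-0.001, -0.033, 0.999, -0.0]
contact_force: [0.3, 0.6, -3.4]
gripper_width: 0.712
grasp_force: 67.7
```

Emit:
{"api": "apply_moves", "payload": {"targets": [{"translation":[0,0,0],"twist":0,"hand":0.2},{"translation":[0,0,0],"twist":0,"hand":0.2},{"translation":[0,0,0.2],"twist":0,"hand":0.2},{"translation":[0,0,0.2],"twist":0,"hand":0.2},{"translation":[0,0,0.1],"twist":0,"hand":0.2},{"translation":[0,0,0.1],"twist":0,"hand":0.2},{"translation":[0,0,0],"twist":0,"hand":0.2},{"translation":[0,0,0],"twist":0,"hand":0.2}]}}

```text
time: 34.3
tool_pos: [0.5069, -0.4084, 0.0967]
tool_rot: [0.0, -0.035, 0.999, -0.0]
contact_force: [-0.2, 0.0, -2.5]
gripper_width: 0.713
grasp_force: 67.7
```

Position (0.507, −0.408) is on target. I lower from 0.0967 to about 0.078.

Emit:
{"api": "apply_moves", "payload": {"targets": [{"translation":[0,0,0.08],"twist":0,"hand":0.2},{"translation":[0,0,0.05],"twist":0,"hand":0.2},{"translation":[0,0,0.03],"twist":0,"hand":0.2},{"translation":[0,0,0.02],"twist":0,"hand":0.2},{"translation":[0,0,0],"twist":0,"hand":0.2},{"translation":[0,0,0],"twist":0,"hand":0.2}]}}

```text
time: 34.9
tool_pos: [0.5066, -0.4086, 0.0785]
tool_rot: [0.0, -0.035, 0.999, -0.0]
contact_force: [0.8, -0.3, -2.6]
gripper_width: 0.714
grasp_force: 67.7
```

Emit:
{"api": "apply_moves", "payload": {"targets": [{"translation":[0,0,0.01],"twist":0,"hand":0.2},{"translation":[0,0,0.01],"twist":0,"hand":0.2},{"translation":[0,0,0],"twist":0,"hand":0.2},{"translation":[0,0,0],"twist":0,"hand":0.2}]}}

```text
time: 35.3
tool_pos: [0.5067, -0.4086, 0.0779]
tool_rot: [0.0, -0.035, 0.999, -0.0]
contact_force: [-3.3, 2.9, 3.9]
gripper_width: 0.714
grasp_force: 68.5
```

Contact. I release, rise and look.

Emit:
{"api": "apply_moves", "payload": {"targets": [{"translation":[0,0,0],"twist":0,"hand":0.75},{"translation":[0,0,0],"twist":0,"hand":0.85},{"translation":[0,0,0],"twist":0,"hand":1},{"translation":[0,0,0],"twist":0,"hand":1},{"translation":[0,0,-0.1],"twist":0,"hand":1},{"translation":[0,0,-0.3],"twist":0,"hand":1},{"translation":[0,0,-0.5],"twist":0,"hand":1},{"translation":[0,0,-0.5],"twist":0,"hand":1}]}}

```text
time: 36.1
tool_pos: [0.506, -0.4079, 0.2175]
tool_rot: [-0.001, -0.035, 0.999, 0.001]
contact_force: [0.4, -0.2, 0.1]
gripper_width: 0.999
grasp_force: 0.0
```

Emit:
{"api": "apply_moves", "payload": {"targets": [{"translation":[0.2,0.2,-0.1],"twist":0,"hand":1},{"translation":[0.2,0.3,0],"twist":0,"hand":1},{"translation":[0.2,0.3,0],"twist":0,"hand":1},{"translation":[0.2,0.2,0],"twist":0,"hand":1},{"translation":[0,0,0],"twist":0,"hand":1},{"translation":[0,0,0],"twist":0,"hand":1}]}}

```text
time: 36.7
tool_pos: [0.42, -0.3143, 0.2273]
tool_rot: [0.001, -0.035, 0.999, -0.001]
contact_force: [-0.0, -0.2, 0.1]
gripper_width: 1.0
grasp_force: 0.0
```

```bash
python3 - <<'E'
from h import *
s=state();print(s["tool_pos"],s["contact_force"],s["gripper_width"])
t=grab_frame("top");d=grab_frame("side")
p=fit("plinth_center",plinth(.045),[.507,-.408,0.07],yaw=True,z=.065)["both"]
fit("wheel_top",[cyl(.14,.012,.033)],[.507,-.408,0],z=.045,occ={c:render(c,plinth(.045),p) for c in cal})
a=cv2.resize(t[120:290,180:530],(790,384),interpolation=cv2.INTER_CUBIC)
b=cv2.resize(d[150:360,240:440],None,fx=1,fy=1)
cv2.imwrite("pics/fin.png",cv2.copyMakeBorder(a,0,0,0,0,0)[:,:,::-1])
cv2.imwrite("pics/fin2.png",cv2.resize(b,None,fx=2.8,fy=2.8,interpolation=cv2.INTER_CUBIC)[:,:,::-1])
E
```

```text
[ 0.41995891 -0.31431688  0.22729011] [-0.0234172  -0.24370264  0.10429178] 0.9998162259065263
plinth_center top [ 0.5116 -0.4062  0.03  ] cost 0.607
plinth_center side [ 0.5062 -0.4086  0.0715] cost 0.037
plinth_center both [ 0.5062 -0.4078  0.0632] cost 0.336
wheel_top top [ 0.5081 -0.4052  0.    ] cost 0.353
wheel_top side [ 0.5052 -0.4157  0.    ] cost 0.165
wheel_top both [ 0.5082 -0.4069  0.    ] cost 0.303
```

View pics/fin.png

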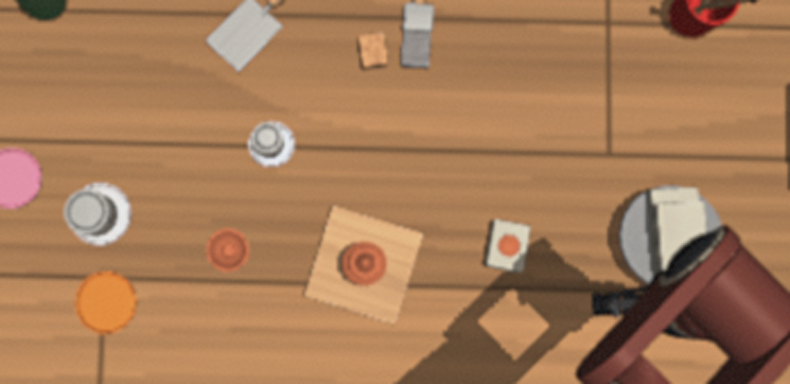

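View pics/fin2.png

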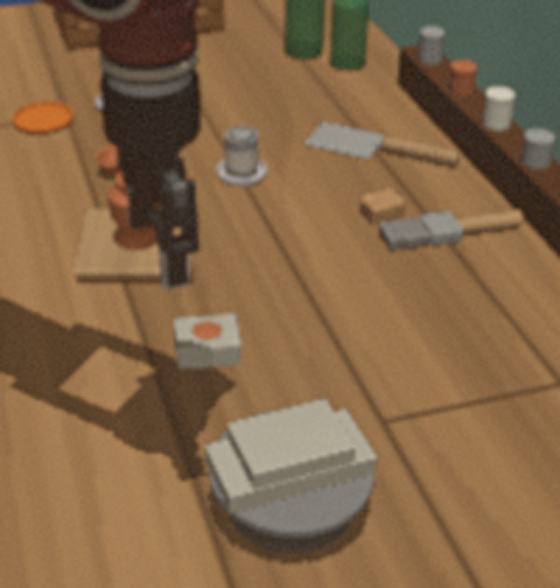

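The top view shows the finial in the middle of the board at (364,263), the large tin in the aluminium dish at (98,213), and the small tin at (270,142). The side view shows the plinth level, step side up, centred on the turntable at (290,465). The mould at side (207,340) and the lamp at top (228,250) are where they were. I hand the job in.

```bash
python3 -c "
from plant import *
print(job_done())"
```

```text
the job is handed in; nothing more can be done
None
```

The job is handed in at about 37 s: the finial stands on the drying board, both tins are in their dishes, and the plinth is step side up in the middle of the turntable; the lamp and mould were left alone, and no verdict came back.

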